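# Find the loaded sample cell by its weight and pull it from the thermostat block

### The job

Three identical sealed cells sit deep in the thermostat block, and one of them, you cannot see which, holds a steel core: find the heavy one by feeling its weight, draw it straight up out of its well and stand it upright on the middle of the sprung platform, setting it down gently, so that the platform sinks under it. The two light cells must end fully down in wells of the block; never tip a cell over, and leave everything else on the bench where it is.

Things in the scene. Friction and masses are not known exactly. Their poses are not given: they have to be found in the camera images.
- block: fixed thermostat block, dark steel with aluminium walls, 144 (x) x 168 (y) x 116 mm tall; origin at the centre of its underside, x and y along its sides. Three parallel finger slots in its top, each 124 mm long (block x), 40 mm wide (y), 46 mm deep, 52 mm apart in y; fingers fit only from straight above, at the two cell faces that look along the block's x
- well1 (a point): mouth of the square well in the middle of the slot at block y = +52 mm: a point on the slot floor, 70 mm above the bench. The well is 31.5 mm wide and 62 mm deep, its bottom 8 mm above the bench; the cell in it is clear of the block once raised 108 mm. Axes as the block's
- well2 (a point): mouth of the square well in the middle of the slot at block y = +0 mm: a point on the slot floor, 70 mm above the bench. The well is 31.5 mm wide and 62 mm deep, its bottom 8 mm above the bench; the cell in it is clear of the block once raised 108 mm. Axes as the block's
- well3 (a point): mouth of the square well in the middle of the slot at block y = -52 mm: a point on the slot floor, 70 mm above the bench. The well is 31.5 mm wide and 62 mm deep, its bottom 8 mm above the bench; the cell in it is clear of the block once raised 108 mm. Axes as the block's
- cell1_mid (a point): centre (half-way up) of one of three identical sealed square cells, 30 x 30 x 112 mm tall, aluminium, top 26 mm a blue cap of the same width; z up, x and y square to its sides. It starts fully down in a well, sides parallel to the block's, top 4 mm above the block's rim. One cell, a different one each time, holds a steel core: about 0.32 to 0.43 kg in all; the other two about 0.08 kg
- cell2_mid (a point): centre (half-way up) of one of three identical sealed square cells, 30 x 30 x 112 mm tall, aluminium, top 26 mm a blue cap of the same width; z up, x and y square to its sides. It starts fully down in a well, sides parallel to the block's, top 4 mm above the block's rim. One cell, a different one each time, holds a steel core: about 0.32 to 0.43 kg in all; the other two about 0.08 kg
- cell3_mid (a point): centre (half-way up) of one of three identical sealed square cells, 30 x 30 x 112 mm tall, aluminium, top 26 mm a blue cap of the same width; z up, x and y square to its sides. It starts fully down in a well, sides parallel to the block's, top 4 mm above the block's rim. One cell, a different one each time, holds a steel core: about 0.32 to 0.43 kg in all; the other two about 0.08 kg
- stage: white base of the sprung platform, 130 x 120 x 30 mm, fixed to the bench; it carries the platform; origin at the centre of its underside, x and y along its sides
- platform_top (a point): centre of the upper face of the square steel platform plate (90 x 90 mm, orange dot in its middle), 50 mm above the bench when unloaded; z up, moves down with the plate
- platform (a joint): how far the platform has sunk, in m: 0 unloaded, 0.010 fully down on its stop; spring of 550 N/m, so about 0.0014 under a light cell and 0.0055 to 0.0077 under the heavy one
- beaker: bystander: glass beaker, 70 mm wide, 90 mm tall, origin under its centre
- amber_bottle: bystander: amber bottle with cap, 60 mm wide, 130 mm tall, origin under its centre
- jar: bystander: white jar with a red lid, 60 mm wide, 70 mm tall, origin under its centre
- screwdriver: bystander: screwdriver lying on the bench, about 200 mm long
- tray: bystander: grey open tray, 110 x 160 x 30 mm, origin under its centre

How it is judged (in metres and radians):
On the way:
1. a cell has been drawn upright clear of the block's wells (((z of cell1_mid in the frame of block above 0.15 m and angle between cell1_mid's own z axis and vertical below 0.2 rad) or (z of cell2_mid in the frame of block above 0.15 m and angle between cell2_mid's own z axis and vertical below 0.2 rad) or (z of cell3_mid in the frame of block above 0.15 m and angle between cell3_mid's own z axis and vertical below 0.2 rad))), for 0.1 s.
At the end, for the whole second after the job is handed in: One cell stands upright (within 0.1 rad), at rest and released on the platform, its axis within 25 mm of the platform's centre, and the platform has sunk 3.8 to 9.5 mm under it (only the heavy cell does that); the other two cells are upright and fully down in wells of the block (within 4 mm) (value of joint platform between 0.0038 and 0.0095 m and ((horizontal distance between cell1_mid and platform_top below 0.025 m and z of cell1_mid in the frame of platform_top between 0.052 and 0.06 m and angle between cell1_mid's own z axis and vertical below 0.1 rad and linear speed of cell1 below 0.03 m/s and (z of cell2_mid in the frame of block below 0.068 m and angle between cell2_mid's own z axis and vertical below 0.1 rad and horizontal distance between cell2_mid and block below 0.07 m) and (z of cell3_mid in the frame of block below 0.068 m and angle between cell3_mid's own z axis and vertical below 0.1 rad and horizontal distance between cell3_mid and block below 0.07 m)) or (horizontal distance between cell2_mid and platform_top below 0.025 m and z of cell2_mid in the frame of platform_top between 0.052 and 0.06 m and angle between cell2_mid's own z axis and vertical below 0.1 rad and linear speed of cell2 below 0.03 m/s and (z of cell1_mid in the frame of block below 0.068 m and angle between cell1_mid's own z axis and vertical below 0.1 rad and horizontal distance between cell1_mid and block below 0.07 m) and (z of cell3_mid in the frame of block below 0.068 m and angle between cell3_mid's own z axis and vertical below 0.1 rad and horizontal distance between cell3_mid and block below 0.07 m)) or (horizontal distance between cell3_mid and platform_top below 0.025 m and z of cell3_mid in the frame of platform_top between 0.052 and 0.06 m and angle between cell3_mid's own z axis and vertical below 0.1 rad and linear speed of cell3 below 0.03 m/s and (z of cell1_mid in the frame of block below 0.068 m and angle between cell1_mid's own z axis and vertical below 0.1 rad and horizontal distance between cell1_mid and block below 0.07 m) and (z of cell2_mid in the frame of block below 0.068 m and angle between cell2_mid's own z axis and vertical below 0.1 rad and horizontal distance between cell2_mid and block below 0.07 m)))); the robot touches nothing.
It fails at once if a cell is tipped more than 0.5 rad (angle between any of cell1_mid, cell2_mid, cell3_mid's own z axis and vertical above 0.5 rad).
It fails at once if the platform or its base is struck or pressed with more than 25 N (contact force between stage and anything else above 25 N).
It fails at once if a bystander is moved more than 25 mm (distance of any of beaker, amber_bottle, jar, screwdriver, tray from where it was at the start of the episode above 0.025 m).
It also fails if it takes over 61 s, if anything falls off the work surface, if the arm or the gripper's body presses on something with over 40 N, if the wrist force passes 120 N, or if a joint passes its speed limit or range.

### The arm

A 7-joint arm with a two-finger parallel gripper is mounted at the origin on the work surface. World frame = base frame: x ahead of the robot, y to its left, z up, the work surface at z = 0. Lengths are in mm, angles in degrees, forces in N, time in s.
With the tool pointing down it reaches from about 425 to 1025 mm from the base axis. Payload 9.4 kg.
Tool frame: the origin (TCP) lies midway between the tips of the shut fingers; the grasp point (between the pads) lies 19 mm behind it; z points along the fingers, y is the line along which they close (so a half turn about z gives the same grasp; the last joint's range is limited). The gripper opens to 85 mm and grips with 20 to 120 N. Pads are 22 mm wide; open, the fingers measure 114 mm over their backs; the gripper's body (76 mm by 85 mm) begins 54 mm behind the grasp point. The pads swing forward as they close: fully open they stand 13 mm farther back than shut.
Start: joints at [69.574, 34.337, -0.143, 91.639, 0.103, 54.024, -4.572], TCP at [200.209, -696.807, 231.275] pointing down, gripper open.
Joint ranges: [-147.43, 147.43], [-19.82, 112.94], [-74.19, 73.91], [6.32, 146.72], [-59.91, 239.91], [6.04, 106.73], [-150.56, 150.56]. Speed limits (degrees/s): [127.2, 127.2, 172.46, 172.46, 180, 180, 180].

### API

Orientations are given as a 3x3 rotation matrix whose columns are the frame's x, y, z axes.
In Python, from workcell import * gives the robot as it stands.
- The arm moves only by the tool drive_tool, never from a script. Its argument "increments" is a list of rows, each an object of numbers: "tx", "ty", "tz": the shift along the tool's x, y, z in cm; "yaw": the turn about the tool's z in degrees. A call has 1 to 20 rows; each row is the pose to reach, as a shift and turn from the pose commanded when the call began, along the tool's axes at that moment; what a row does not reach only later rows make up. A row lasts 1/8 s, in which the tool goes at most 62.5 mm and 10.7 degrees, less where a joint would pass 70% of its speed; a pose out of reach is approached as far as the arm can. A call with a gripper value outside its range is refused whole. "grip" is the opening, from 0 (shut) to 1 (fully open), set as the call begins (left out, the last holds). The fingers move at their own pace and stop on an object; "force" is the grip in N (left out, the last holds). Time passes only in rows, so rows that repeat a pose let the fingers close. It gives the time, the measured TCP pose, the force, the opening and the grip force at its end, in the units of the state.
- sense(): the state, without advancing time (a new reading comes with each control period).
- camera(name): name is "scene" or "top" or "wrist"; returns the picture (384x512x3 uint8, red, green, blue); there is no depth.
- camera_params(name): a dict with "mtx" (3x3 intrinsics, pixels), "dist_coeffs" ([k1, k2, p1, p2, k3] as OpenCV has them; the pictures are not rectified), "R" (3x3) and "t" (3): a world point X has camera coordinates R X + t; the wrist camera has in their place "T_tool_cam" (4x4, takes a point from camera to tool coordinates, whose origin is the TCP and whose axes are the flange's). Camera axes: x right, y down, z forward; pixel columns grow to the right and rows downward; lengths in mm; the calibration is good to about 2 mm. A picture is of the moment at which its call begins: read the wrist's pose just before it. camera_params takes no time and is no camera call.
- sign_off(): hands the job in; it is judged then, once.
The state is a dict: "time_s": time; "joints": joint angles; "qvel": joint speeds; "joint_torque": joint torques, N m; "eef_pos": TCP position; "tool_rot": TCP orientation; "wrist_force": force on the tool from outside, world axes, zero at the start; "torque": the same for the moment, N m; "gripper_width": finger opening in mm; "grasp_force": force on a finger pad.
Only numpy, scipy, OpenCV 4.12 (cv2) and the standard library are available. Lean on these libraries where they do the work, as an engineer would, in place of code of your own. Each camera call takes 0.05 s, during which the arm holds its last target. There are 200 camera calls.

## Working session

There is one attempt and no reset: what is moved stays moved. The work goes in short steps, Python scripts to look and compute and a tool call to move; the robot and the scene stay as the last step left them, time stands still between calls to the robot, and variables do not carry over. Pictures are saved under pics/ and viewed, at most 10 in all, crops included, and the job is handed in when it is done.

Besides the shell and the picture viewer there is one more tool, called as name(argument=value, ...), one argument or row to a line, values as JSON. drive_tool: Moves the arm, as the interface text tells. Its arguments: {"type":"object","properties":{"increments":{"type":"array","items":{"type":"object","properties":{"tx":{"type":"number"},"ty":{"type":"number"},"tz":{"type":"number"},"yaw":{"type":"number"}}}},"grip":{"type":"number"},"force":{"type":"number"}},"required":["increments"]}

```bash
mkdir -p pics; python3 - <<'E'
from workcell import *
import cv2,json
s=sense(); print(s)
for n in("top","scene"):
    cv2.imwrite(f"pics/{n}0.png",cv2.cvtColor(camera(n),cv2.COLOR_RGB2BGR)); 
print(camera_params("top"),camera_params("wrist"))
E
```

```text
{'time_s': 0.0, 'joints': array([69.57509013, 34.38544992, -0.14561897, 91.67980738,  0.10405987,
       54.02290427, -4.57260194]), 'qvel': array([-0.09405525,  0.12039968,  0.10819693, -0.09165775, -0.01109436,
        0.05409798, -0.0083807 ]), 'joint_torque': array([-1.15965486e-03, -7.76437569e+01,  1.56440634e+00, -2.57999593e+01,
        1.22300454e-02,  9.10835923e-03,  1.00202189e-05]), 'eef_pos': array([ 200.05991783, -696.37618834,  230.41221424]), 'tool_rot': array([[ 9.61099168e-01,  2.76202937e-01, -5.71415960e-04],
       [ 2.76203484e-01, -9.61098122e-01,  1.42662122e-03],
       [-1.55149835e-04, -1.52895155e-03, -9.99998819e-01]]), 'wrist_force': array([0.66507871, 0.24956038, 0.50297235]), 'torque': array([ 0.06974485, -0.02298861, -0.03516346]), 'grasp_force': 0.0, 'gripper_width': 85.39005517747556}
{'mtx': array([[367.49640981,   0.        , 255.01742276],
       [  0.        , 367.49640981, 192.89676707],
       [  0.        ,   0.        ,   1.        ]]), 'dist_coeffs': array([-0.00879825,  0.        ,  0.        ,  0.        ,  0.        ]), 'R': array([[ 0.00834106, -0.99996107,  0.0028791 ],
       [-0.98427731, -0.00871817, -0.17641479],
       [ 0.17643302, -0.00136235, -0.98431171]]), 't': array([  -2.53042215,  630.45023865, 1215.67914186])} {'mtx': array([[326.386389  ,   0.        , 252.20074847],
       [  0.        , 326.386389  , 199.58010637],
       [  0.        ,   0.        ,   1.        ]]), 'dist_coeffs': array([0.00874974, 0.        , 0.        , 0.        , 0.        ]), 'T_tool_cam': array([[-1.89775681e-03, -9.54893242e-01, -2.96943252e-01,
         7.65652429e+01],
       [ 9.99998069e-01, -1.96381780e-03, -7.58286208e-05,
         5.44140053e-01],
       [-5.10734207e-04, -2.96942822e-01,  9.54895125e-01,
        -1.43429763e+02],
       [ 0.00000000e+00,  0.00000000e+00,  0.00000000e+00,
         1.00000000e+00]])}
```

View pics/top0.png

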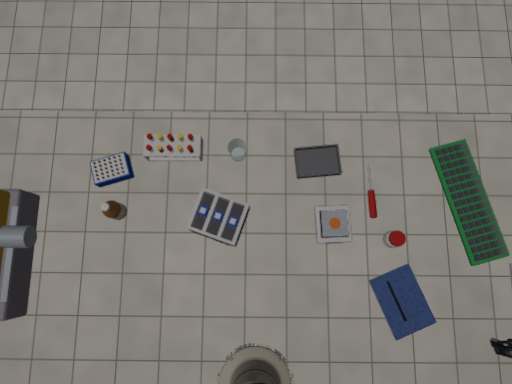

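View pics/scene0.png

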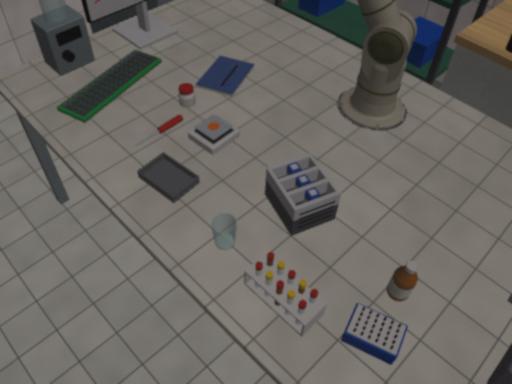

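```bash
python3 - <<'E'
import cv2,numpy as np
a=cv2.imread("pics/top0.png")
c=np.hstack([cv2.resize(a[180:255,180:260],None,fx=5,fy=5,interpolation=2),cv2.resize(a[190:265,300:370],None,fx=5,fy=5,interpolation=2)])
cv2.imwrite("pics/crop.png",c)
E
```

```text
(no output)
```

View pics/crop.png

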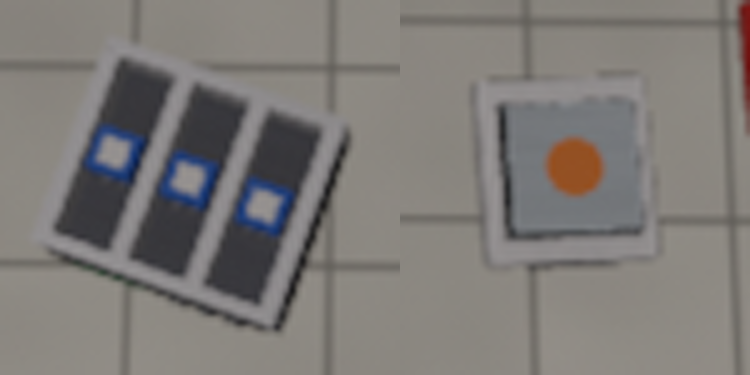

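```bash
cat > h.py <<'E'
from workcell import *
import cv2,numpy as np
def ray(cam,uv,z,pose=None):
    p=camera_params(cam)
    n=cv2.undistortPoints(np.array([[uv]],float),p["mtx"],p["dist_coeffs"])[0,0]
    d=np.array([n[0],n[1],1.])
    if cam=="wrist":
        T=p["T_tool_cam"]; Rt,tt=pose
        o=Rt@T[:3,3]+tt; d=Rt@T[:3,:3]@d
    else:
        o=-p["R"].T@p["t"]; d=p["R"].T@d
    return o+d*(z-o[2])/d[2]
E
python3 - <<'E'
from h import *
f=lambda x,y,ox,oy:((x+.5)/5-.5+ox,(y+.5)/5-.5+oy)
c=[ray("top",f(x,y,180,180),120) for x,y in((115,152),(188,180),(264,206))]
print(c); v=c[0]-c[2]; print(np.hypot(*v[:2]),np.degrees(np.arctan2(v[1],v[0])))
for q in((113,42),(348,128),(278,325),(40,240)): print(ray("top",f(*q,180,180),116))
print("dot",ray("top",f(175,166,300,190),50))
for q in((98,102),(237,98),(243,232),(112,238)): print(ray("top",f(*q,300,190),50))
s=sense(); R=s["tool_rot"]; print(np.degrees(np.arctan2(R[1,1],R[0,1])))
E
```

```text
[array([560.90359398, 173.1652629 , 120.        ]), array([543.00418115, 125.15114584, 120.        ]), array([526.5120315 ,  75.47564395, 120.        ])]
103.56660282698518 70.60541798429534
[634.58471241 177.50213253 116.        ]
[578.60057511  21.68287302 116.        ]
[450.32828137  65.25363814 116.        ]
[503.56218257 220.40842309 116.        ]
dot [ 529.72243656 -271.02799706   50.        ]
[ 573.52998749 -219.12030612   50.        ]
[ 577.13644958 -315.31991139   50.        ]
[ 485.0099997  -316.14773791   50.        ]
[ 480.21842302 -226.59299688   50.        ]
-73.96854136187638
```

drive_tool(
  increments=[
    {"tx":5,"ty":-3.7,"tz":-1,"yaw":0},
    {"tx":10,"ty":-7.5,"tz":-3,"yaw":0},
    {"tx":15,"ty":-11.2,"tz":-3,"yaw":-8},
    {"tx":20,"ty":-15,"tz":-3,"yaw":-16},
    {"tx":25,"ty":-18.6,"tz":-3,"yaw":-24},
    {"tx":30,"ty":-22.4,"tz":-3,"yaw":-32},
    {"tx":35,"ty":-26,"tz":-3,"yaw":-40},
    {"tx":40,"ty":-30,"tz":-3,"yaw":-48},
    {"tx":42.2,"ty":-35.5,"tz":-3,"yaw":-54.6},
    {"tx":44.4,"ty":-41.2,"tz":-3,"yaw":-54.6},
    {"tx":46.6,"ty":-46.8,"tz":-3,"yaw":-54.6},
    {"tx":48.8,"ty":-52.5,"tz":-3,"yaw":-54.6},
    {"tx":51.2,"ty":-58.2,"tz":-3,"yaw":-54.6},
    {"tx":53.4,"ty":-64,"tz":-3,"yaw":-54.6},
    {"tx":55.6,"ty":-69.5,"tz":-3,"yaw":-54.6},
    {"tx":55.6,"ty":-69.5,"tz":-3,"yaw":-54.6},
    {"tx":55.6,"ty":-69.5,"tz":-3,"yaw":-54.6},
    {"tx":55.6,"ty":-69.5,"tz":-3,"yaw":-54.6},
    {"tx":55.6,"ty":-69.5,"tz":-3,"yaw":-54.6},
    {"tx":55.6,"ty":-69.5,"tz":-3,"yaw":-54.6},
  ],
  grip=0.6,
)

```text
time_s: 2.6
eef_pos: [542.7, 123.8, 261.3]
tool_rot: [[0.333, 0.943, 0.0], [0.943, -0.333, -0.0], [-0.0, 0.0, -1.0]]
wrist_force: [-0.4, -0.2, -0.2]
gripper_width: 51.1
grasp_force: 0.0
```

```bash
python3 - <<'E'
from h import *
s=sense(); R=s["tool_rot"]; print(s["eef_pos"],np.degrees(np.arctan2(R[1,1],R[0,1])),s["qvel"].round(1),s["joints"].round(),s["gripper_width"],s["wrist_force"])
im=camera("wrist"); np.savez("w1.npz",R=R,t=s["eef_pos"])
cv2.imwrite("pics/w1.png",cv2.cvtColor(im,cv2.COLOR_RGB2BGR))
E
```

```text
[542.70701354 123.84264094 261.31001182] -19.447526152370084 [-0.3  0.1 -0.1 -0.1 -0.  -0.1  0. ] [ -2.  22. -22. 111.  11.  49. -50.] 51.111522429944316 [-0.3857878  -0.245648   -0.18540467]
```

View pics/w1.png

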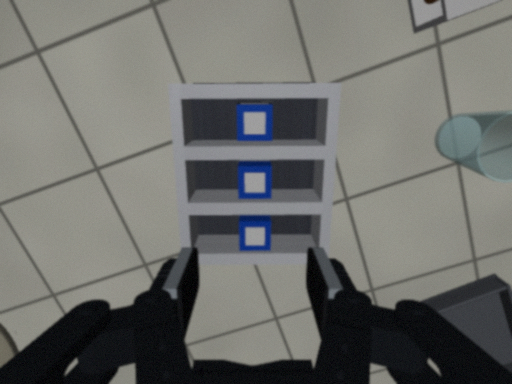

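The wrist picture shows the three white cap squares at about (255,123), (255,182) and (255,237), with their rows square to the fingers.

```bash
python3 - <<'E'
from h import *
d=np.load("w1.npz"); g=cv2.imread("pics/w1.png").astype(int)
blue=((g[:,:,0]-g[:,:,2])>60).astype(np.uint8); blue[:,:200]=0; blue[:,310:]=0
n,l,st,ce=cv2.connectedComponentsWithStats(blue)
P=[]
for i in range(1,n):
    if st[i,4]<150: continue
    print(st[i])
for uv in((255,123),(255,182),(255,237)):
    w=ray("wrist",uv,120,(d["R"],d["t"])); P.append(w); print(w, d["R"].T@(w-d["t"]))
v=P[0]-P[2]; print(np.hypot(*v[:2]),np.degrees(np.arctan2(v[1],v[0])))
for a,b in(((172,84),(338,84)),((190,262),(330,262))):
    A,B=[ray("wrist",q,116,(d["R"],d["t"])) for q in(a,b)]; print(A,B,np.degrees(np.arctan2(*(B-A)[1::-1])))
E
```

```text
[236 104  37  37 783]
[238 162  34  37 785]
[239 216  32  35 702]
[564.29725078 174.95506117 120.        ] [ 55.40571888   3.32902257 141.30202125]
[547.11016326 126.17381353 120.        ] [  3.6852701    3.36390812 141.30974644]
[529.27018767  75.54361345 120.        ] [-49.99601724   3.39875148 141.3177644 ]
105.40176036064774 70.59037807758801
[509.58146685 227.67334112 116.        ] [639.91995027 181.36838267 116.        ] -19.55844561823342
[459.53528557  70.09852578 116.        ] [589.41162365  23.95303024 116.        ] -19.560295309175146
```

drive_tool(
  increments=[
    {"tx":0.27,"ty":0.22,"tz":4},
    {"tx":0.27,"ty":0.22,"tz":9},
    {"tx":0.27,"ty":0.22,"tz":11},
    {"tx":0.27,"ty":0.22,"tz":13},
    {"tx":0.27,"ty":0.22,"tz":15},
    {"tx":0.27,"ty":0.22,"tz":16.5},
    {"tx":0.27,"ty":0.22,"tz":18},
    {"tx":0.27,"ty":0.22,"tz":18},
    {"tx":0.27,"ty":0.22,"tz":18},
    {"tx":0.27,"ty":0.22,"tz":18},
  ],
)

```text
$.increments[0]: bad value
```

drive_tool(
  increments=[
    {"tx":0},
    {"tx":0},
    {"tx":0},
    {"tx":0},
    {"tx":0},
    {"tx":0},
    {"tx":0},
    {"tx":0},
  ],
  grip=0,
  force=30,
)

```text
$.increments[0]: bad value
```

drive_tool(
  increments=[
    {"tx":0.27,"ty":0.22,"tz":4,"yaw":0},
    {"tx":0.27,"ty":0.22,"tz":9,"yaw":0},
    {"tx":0.27,"ty":0.22,"tz":11,"yaw":0},
    {"tx":0.27,"ty":0.22,"tz":13,"yaw":0},
    {"tx":0.27,"ty":0.22,"tz":15,"yaw":0},
    {"tx":0.27,"ty":0.22,"tz":16.5,"yaw":0},
    {"tx":0.27,"ty":0.22,"tz":18,"yaw":0},
    {"tx":0.27,"ty":0.22,"tz":18,"yaw":0},
    {"tx":0.27,"ty":0.22,"tz":18,"yaw":0},
    {"tx":0.27,"ty":0.22,"tz":18,"yaw":0},
  ],
)

```text
time_s: 3.9
eef_pos: [546.0, 126.6, 81.9]
tool_rot: [[0.332, 0.943, 0.001], [0.943, -0.332, 0.0], [0.001, 0.001, -1.0]]
wrist_force: [0.4, 0.7, 0.5]
gripper_width: 50.9
grasp_force: 0.0
```

drive_tool(
  increments=[
    {"tx":0,"ty":0,"tz":0,"yaw":0},
    {"tx":0,"ty":0,"tz":0,"yaw":0},
    {"tx":0,"ty":0,"tz":0,"yaw":0},
    {"tx":0,"ty":0,"tz":0,"yaw":0},
    {"tx":0,"ty":0,"tz":0,"yaw":0},
    {"tx":0,"ty":0,"tz":0,"yaw":0},
  ],
  grip=0,
  force=30,
)

```text
time_s: 4.65
eef_pos: [545.9, 126.6, 81.8]
tool_rot: [[0.332, 0.943, 0.001], [0.943, -0.332, 0.0], [0.0, 0.001, -1.0]]
wrist_force: [-0.5, -0.3, 5.7]
gripper_width: 29.9
grasp_force: 30.6
```

drive_tool(
  increments=[
    {"tx":0,"ty":0,"tz":-0.5,"yaw":0},
    {"tx":0,"ty":0,"tz":-1.3,"yaw":0},
    {"tx":0,"ty":0,"tz":-2.2,"yaw":0},
    {"tx":0,"ty":0,"tz":-3,"yaw":0},
    {"tx":0,"ty":0,"tz":-3,"yaw":0},
    {"tx":0,"ty":0,"tz":-3,"yaw":0},
    {"tx":0,"ty":0,"tz":-3,"yaw":0},
    {"tx":0,"ty":0,"tz":-3,"yaw":0},
  ],
)

```text
time_s: 5.65
eef_pos: [545.5, 126.5, 111.0]
tool_rot: [[0.332, 0.943, -0.0], [0.943, -0.332, -0.0], [-0.0, -0.0, -1.0]]
wrist_force: [-0.5, -0.0, -1.1]
gripper_width: 29.1
grasp_force: 29.8
```

```bash
python3 - <<'E'
from h import *
for i in range(6):
    s=sense(); print(s["wrist_force"].round(2),s["torque"].round(3),s["eef_pos"].round(1),s["grasp_force"]); camera("wrist")
E
```

```text
[-0.45 -0.04 -1.12] [-0.026  0.05   0.009] [545.5 126.5 111. ] 29.833977464586496
[ 0.43  0.39 -1.14] [-0.005 -0.03  -0.028] [545.5 126.5 111. ] 29.834380075335503
[ 1.   -0.1   0.02] [ 0.032 -0.054 -0.04 ] [545.5 126.5 111.1] 29.834033958613873
[ 0.66 -0.04 -0.36] [ 0.007 -0.024 -0.028] [545.5 126.6 111.1] 29.833684461191297
[ 0.21  1.24 -0.22] [ 0.017 -0.003 -0.003] [545.6 126.6 111.1] 29.83380150049925
[-0.17 -0.11 -0.15] [-0.058 -0.016 -0.013] [545.6 126.6 111.2] 29.834281112998724
```

drive_tool(
  increments=[
    {"tx":0,"ty":0,"tz":0.8,"yaw":0},
    {"tx":0,"ty":0,"tz":1.6,"yaw":0},
    {"tx":0,"ty":0,"tz":2.3,"yaw":0},
    {"tx":0,"ty":0,"tz":2.9,"yaw":0},
    {"tx":0,"ty":0,"tz":2.9,"yaw":0},
    {"tx":0,"ty":0,"tz":2.9,"yaw":0},
  ],
)

```text
time_s: 6.7
eef_pos: [545.6, 126.6, 82.1]
tool_rot: [[0.332, 0.943, -0.0], [0.943, -0.332, -0.0], [-0.0, -0.0, -1.0]]
wrist_force: [-1.2, -0.5, -1.2]
gripper_width: 29.6
grasp_force: 29.9
```

drive_tool(
  increments=[
    {"tx":0,"ty":0,"tz":0,"yaw":0},
    {"tx":0,"ty":0,"tz":0,"yaw":0},
    {"tx":0,"ty":0,"tz":0,"yaw":0},
    {"tx":0,"ty":0,"tz":0,"yaw":0},
    {"tx":0,"ty":0,"tz":-2,"yaw":0},
    {"tx":0,"ty":0,"tz":-6,"yaw":0},
    {"tx":0,"ty":0,"tz":-7,"yaw":0},
    {"tx":-1.2,"ty":0,"tz":-7,"yaw":0},
    {"tx":-5.2,"ty":0,"tz":-7,"yaw":0},
    {"tx":-5.2,"ty":0,"tz":-7,"yaw":0},
    {"tx":-5.2,"ty":0,"tz":-5,"yaw":0},
    {"tx":-5.2,"ty":0,"tz":-3,"yaw":0},
    {"tx":-5.2,"ty":0,"tz":-1,"yaw":0},
    {"tx":-5.2,"ty":0,"tz":0,"yaw":0},
    {"tx":-5.2,"ty":0,"tz":0,"yaw":0},
    {"tx":-5.2,"ty":0,"tz":0,"yaw":0},
  ],
  grip=0.6,
)

```text
time_s: 8.7
eef_pos: [528.6, 77.6, 82.6]
tool_rot: [[0.332, 0.943, 0.0], [0.943, -0.332, 0.0], [0.0, 0.0, -1.0]]
wrist_force: [-0.0, 0.4, 0.8]
gripper_width: 51.3
grasp_force: 0.0
```

drive_tool(
  increments=[
    {"tx":0,"ty":0,"tz":0,"yaw":0},
    {"tx":0,"ty":0,"tz":0,"yaw":0},
    {"tx":0,"ty":0,"tz":0,"yaw":0},
    {"tx":0,"ty":0,"tz":0,"yaw":0},
    {"tx":0,"ty":0,"tz":0,"yaw":0},
    {"tx":0,"ty":0,"tz":0,"yaw":0},
  ],
  grip=0,
  force=40,
)

```text
time_s: 9.45
eef_pos: [528.8, 77.5, 82.9]
tool_rot: [[0.332, 0.943, 0.001], [0.943, -0.332, 0.0], [0.0, 0.001, -1.0]]
wrist_force: [-0.3, -0.2, 6.0]
gripper_width: 29.7
grasp_force: 40.8
```

drive_tool(
  increments=[
    {"tx":0,"ty":0,"tz":-0.5,"yaw":0},
    {"tx":0,"ty":0,"tz":-1.3,"yaw":0},
    {"tx":0,"ty":0,"tz":-2.2,"yaw":0},
    {"tx":0,"ty":0,"tz":-3,"yaw":0},
    {"tx":0,"ty":0,"tz":-3,"yaw":0},
    {"tx":0,"ty":0,"tz":-3,"yaw":0},
    {"tx":0,"ty":0,"tz":-3,"yaw":0},
    {"tx":0,"ty":0,"tz":-3,"yaw":0},
  ],
)

```text
time_s: 10.45
eef_pos: [528.2, 77.5, 112.0]
tool_rot: [[0.332, 0.943, -0.001], [0.943, -0.332, -0.0], [-0.0, -0.0, -1.0]]
wrist_force: [-0.0, -0.1, -3.6]
gripper_width: 29.5
grasp_force: 40.2
```

```bash
python3 - <<'E'
from h import *
for i in range(6):
    s=sense(); print(s["wrist_force"].round(2),s["eef_pos"].round(1),s["grasp_force"].round(1)); im=camera("wrist")
cv2.imwrite("pics/w2.png",cv2.cvtColor(im,cv2.COLOR_RGB2BGR))
E
```

```text
Traceback (most recent call last):
AttributeError: 'float' object has no attribute 'round'
```

```bash
python3 - <<'E'
from h import *
for i in range(6):
    s=sense(); print(s["wrist_force"].round(2),s["eef_pos"].round(1)); im=camera("wrist")
cv2.imwrite("pics/w2.png",cv2.cvtColor(im,cv2.COLOR_RGB2BGR))
E
```

```text
[-0.03 -0.08 -3.56] [528.2  77.5 112. ]
[-0.07 -0.14 -3.3 ] [528.2  77.5 112. ]
[-0.03  0.01 -3.68] [528.3  77.5 112.1]
[ 0.05 -0.83 -3.96] [528.3  77.5 112.1]
[ 1.14  0.22 -2.39] [528.3  77.5 112.2]
[ 0.26  0.15 -3.72] [528.3  77.5 112.2]
```

View pics/w2.png

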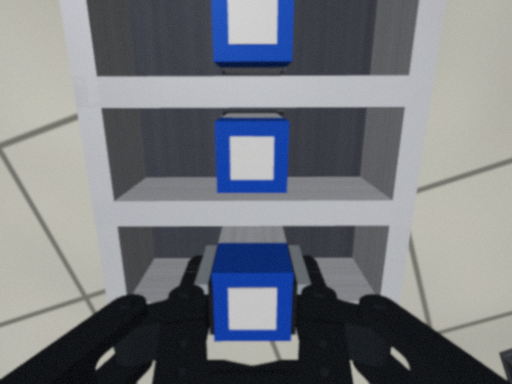

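drive_tool(
  increments=[
    {"tx":0,"ty":0,"tz":-1,"yaw":0},
    {"tx":0,"ty":0,"tz":-2.5,"yaw":0},
    {"tx":0,"ty":0,"tz":-4.5,"yaw":0},
    {"tx":0,"ty":0,"tz":-6.5,"yaw":0},
    {"tx":0,"ty":0,"tz":-8.5,"yaw":0},
    {"tx":0,"ty":0,"tz":-10.5,"yaw":0},
    {"tx":0,"ty":0,"tz":-11.5,"yaw":0},
    {"tx":0,"ty":0,"tz":-12,"yaw":0},
    {"tx":0,"ty":0,"tz":-12,"yaw":0},
    {"tx":0,"ty":0,"tz":-12,"yaw":0},
  ],
  force=60,
)

```text
time_s: 12.0
eef_pos: [528.0, 77.4, 231.7]
tool_rot: [[0.332, 0.943, -0.001], [0.943, -0.332, -0.0], [-0.001, -0.001, -1.0]]
wrist_force: [0.5, 1.0, -3.4]
gripper_width: 29.4
grasp_force: 63.0
```

drive_tool(
  increments=[
    {"tx":-1,"ty":0.4,"tz":0,"yaw":0},
    {"tx":-3,"ty":1.1,"tz":0,"yaw":0},
    {"tx":-5.5,"ty":2,"tz":0,"yaw":0},
    {"tx":-8.2,"ty":3,"tz":0,"yaw":0},
    {"tx":-11,"ty":4,"tz":0,"yaw":0},
    {"tx":-13.8,"ty":5,"tz":0,"yaw":0},
    {"tx":-16.6,"ty":6,"tz":0,"yaw":0},
    {"tx":-19.4,"ty":7,"tz":0,"yaw":0},
    {"tx":-22.2,"ty":8,"tz":0,"yaw":0},
    {"tx":-25,"ty":9,"tz":0,"yaw":0},
    {"tx":-27.8,"ty":10,"tz":0,"yaw":0},
    {"tx":-30,"ty":11,"tz":0,"yaw":0},
    {"tx":-31.8,"ty":11.6,"tz":0,"yaw":0},
    {"tx":-32.6,"ty":11.8,"tz":0,"yaw":0},
    {"tx":-32.6,"ty":11.8,"tz":0,"yaw":0},
    {"tx":-32.6,"ty":11.8,"tz":0,"yaw":0},
    {"tx":-32.6,"ty":11.8,"tz":0,"yaw":0},
  ],
)

```text
time_s: 14.12
eef_pos: [531.8, -268.3, 232.4]
tool_rot: [[0.33, 0.944, 0.0], [0.944, -0.33, 0.0], [0.0, 0.0, -1.0]]
wrist_force: [0.2, -0.2, -3.8]
gripper_width: 29.2
grasp_force: 62.9
```

```bash
python3 - <<'E'
from h import *
s=sense(); R=s["tool_rot"]; print(s["eef_pos"],s["wrist_force"],s["gripper_width"],R.round(4))
a=camera("wrist"); b=camera("scene")[60:260,150:350]
np.savez("w3.npz",R=R,t=s["eef_pos"])
cv2.imwrite("pics/w3.png",cv2.cvtColor(np.hstack([cv2.resize(a,(480,360)),cv2.resize(b,(320,320)).copy() if 0 else cv2.resize(b,(310,360))]),cv2.COLOR_RGB2BGR))
E
```

```text
[ 531.7745904  -268.29049475  232.37033006] [ 0.20660992 -0.24738252 -3.82124769] 29.198859602478823 [[ 3.304e-01  9.438e-01  1.000e-04]
 [ 9.438e-01 -3.304e-01  2.000e-04]
 [ 2.000e-04  0.000e+00 -1.000e+00]]
```

View pics/w3.png

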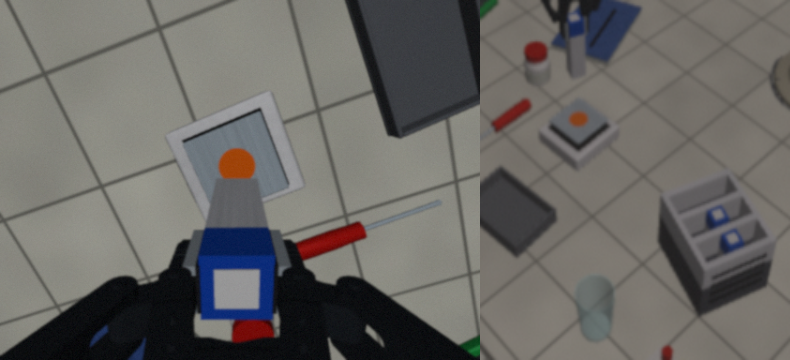

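The picture shows the cell held upright, the two light cells down in the block, and the orange dot at about (237,167), i.e. (253,178) at full size.

```bash
python3 - <<'E'
from h import *
d=np.load("w3.npz")
w=ray("wrist",(252.8,178),50,(d["R"],d["t"])); print(w,d["R"].T@(w-d["t"]))
E
```

```text
[ 532.34814564 -271.09314794   50.        ] [ -2.49155178   1.45885757 182.3699126 ]
```

drive_tool(
  increments=[
    {"tx":-0.2,"ty":0.1,"tz":1,"yaw":0},
    {"tx":-0.2,"ty":0.1,"tz":3,"yaw":0},
    {"tx":-0.2,"ty":0.1,"tz":5,"yaw":0},
    {"tx":-0.2,"ty":0.1,"tz":7,"yaw":0},
    {"tx":-0.2,"ty":0.1,"tz":8.5,"yaw":0},
    {"tx":-0.2,"ty":0.1,"tz":9.5,"yaw":0},
    {"tx":-0.2,"ty":0.1,"tz":10,"yaw":0},
    {"tx":-0.2,"ty":0.1,"tz":10.3,"yaw":0},
    {"tx":-0.2,"ty":0.1,"tz":10.3,"yaw":0},
    {"tx":-0.2,"ty":0.1,"tz":10.3,"yaw":0},
    {"tx":-0.2,"ty":0.1,"tz":10.3,"yaw":0},
  ],
)

```text
time_s: 15.6
eef_pos: [532.0, -271.5, 129.6]
tool_rot: [[0.332, 0.943, 0.0], [0.943, -0.332, -0.0], [-0.0, 0.001, -1.0]]
wrist_force: [-0.4, 0.7, -3.7]
gripper_width: 29.3
grasp_force: 63.0
```

drive_tool(
  increments=[
    {"tx":0,"ty":0,"tz":0.1,"yaw":0},
    {"tx":0,"ty":0,"tz":0.2,"yaw":0},
    {"tx":0,"ty":0,"tz":0.3,"yaw":0},
    {"tx":0,"ty":0,"tz":0.4,"yaw":0},
    {"tx":0,"ty":0,"tz":0.5,"yaw":0},
    {"tx":0,"ty":0,"tz":0.6,"yaw":0},
    {"tx":0,"ty":0,"tz":0.6,"yaw":0},
    {"tx":0,"ty":0,"tz":0.6,"yaw":0},
    {"tx":0,"ty":0,"tz":0.6,"yaw":0},
  ],
)

```text
time_s: 16.73
eef_pos: [531.9, -271.4, 123.3]
tool_rot: [[0.332, 0.943, 0.0], [0.943, -0.332, -0.0], [-0.0, 0.0, -1.0]]
wrist_force: [0.0, 0.4, -1.9]
gripper_width: 29.2
grasp_force: 63.0
```

Contact; lowering about 3.5 mm more to bring the wrist load to nil.

drive_tool(
  increments=[
    {"tx":0,"ty":0,"tz":0.1,"yaw":0},
    {"tx":0,"ty":0,"tz":0.2,"yaw":0},
    {"tx":0,"ty":0,"tz":0.3,"yaw":0},
    {"tx":0,"ty":0,"tz":0.35,"yaw":0},
    {"tx":0,"ty":0,"tz":0.35,"yaw":0},
    {"tx":0,"ty":0,"tz":0.35,"yaw":0},
    {"tx":0,"ty":0,"tz":0.35,"yaw":0},
  ],
  force=25,
)

```text
time_s: 17.6
eef_pos: [531.8, -271.4, 119.8]
tool_rot: [[0.332, 0.943, -0.0], [0.943, -0.332, -0.0], [-0.0, -0.0, -1.0]]
wrist_force: [-2.1, 0.5, -0.4]
gripper_width: 29.9
grasp_force: 63.2
```

drive_tool(
  increments=[
    {"tx":0,"ty":0,"tz":0,"yaw":0},
    {"tx":0,"ty":0,"tz":0,"yaw":0},
    {"tx":0,"ty":0,"tz":0,"yaw":0},
    {"tx":0,"ty":0,"tz":0,"yaw":0},
    {"tx":0,"ty":0,"tz":0,"yaw":0},
    {"tx":0,"ty":0,"tz":0,"yaw":0},
    {"tx":0,"ty":0,"tz":-1,"yaw":0},
    {"tx":0,"ty":0,"tz":-3,"yaw":0},
    {"tx":0,"ty":0,"tz":-6,"yaw":0},
    {"tx":0,"ty":0,"tz":-10,"yaw":0},
    {"tx":0,"ty":0,"tz":-14,"yaw":0},
    {"tx":0,"ty":0,"tz":-15,"yaw":0},
    {"tx":0,"ty":0,"tz":-15,"yaw":0},
    {"tx":0,"ty":0,"tz":-15,"yaw":0},
  ],
  grip=0.65,
)

```text
time_s: 19.35
eef_pos: [531.2, -271.3, 268.6]
tool_rot: [[0.332, 0.943, -0.002], [0.943, -0.332, 0.001], [0.0, -0.002, -1.0]]
wrist_force: [-0.5, -0.4, -0.5]
gripper_width: 55.2
grasp_force: 0.0
```

```bash
python3 - <<'E'
from h import *
a=camera("wrist"); b=camera("scene")[60:260,150:350]
cv2.imwrite("pics/w4.png",cv2.cvtColor(np.hstack([cv2.resize(a,(400,300)),cv2.resize(b,(400,300))]),cv2.COLOR_RGB2BGR))
E
```

```text
(no output)
```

View pics/w4.png

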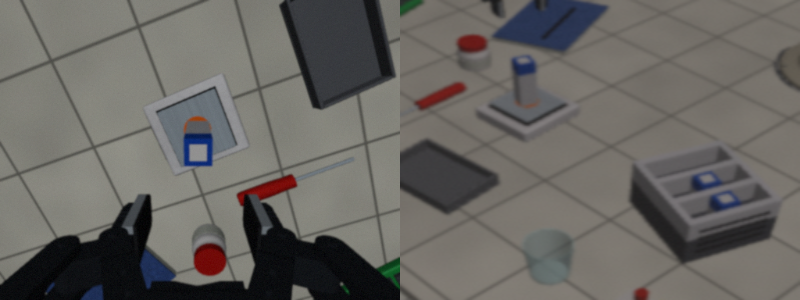

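The cell stands upright over the orange dot at about (198,140) in the left half. Both light cells are down in their wells, and the gripper is clear.

drive_tool(
  increments=[
    {"tx":0,"ty":0,"tz":0,"yaw":0},
    {"tx":0,"ty":0,"tz":0,"yaw":0},
    {"tx":0,"ty":0,"tz":0,"yaw":0},
    {"tx":0,"ty":0,"tz":0,"yaw":0},
  ],
)

```text
time_s: 19.95
eef_pos: [531.9, -271.4, 269.7]
tool_rot: [[0.332, 0.943, -0.0], [0.943, -0.332, -0.0], [-0.0, -0.0, -1.0]]
wrist_force: [0.1, 0.6, -0.2]
gripper_width: 55.5
grasp_force: 0.0
```

```bash
python3 -c "
from workcell import *
print(sign_off())"
```

```text
the job is handed in; nothing more can be done
None
```

I handed the job in at about 20 s: the heavy cell (from well 3, about 0.35 kg by feel) stands upright on the middle of the sprung platform, and the two light cells are down in the block; no verdict came back.

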